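Close the desk cable box: tuck the cover strip under the lapped flap and hold it flat

ROBOT

A 7-joint arm with a two-finger parallel gripper is mounted at the origin on the work surface. World frame = base frame: x ahead of the robot, y to its left, z up, the work surface at z = 0. Lengths are in mm, angles in rad, forces in N, time in s.
With the tool pointing down it reaches from about 425 to 1025 mm from the base axis. Payload 3.6 kg.
Tool frame: the origin (TCP) lies between the finger pads; the fingertips stand 8 mm ahead of it and the grasp point (between the pads) lies 11 mm behind it (bot.tcp_to_tips is the distance from the TCP to the fingertips, in mm); z points along the fingers, y is the direction in which the jaws open and shut (so a half turn about z gives the same grasp; the last joint's range is limited). The gripper opens to 85 mm and grips with 20 to 120 N. Pads are 22 mm wide; open, the fingers measure 114 mm over their backs; the gripper's body (76 mm by 85 mm) begins 54 mm behind the grasp point. The pads swing forward as they close: fully open they stand 13 mm farther back than shut.
Start: joints at [1.107, 0.591, 0.048, 1.609, -0.033, 0.943, -0.034], TCP at [262.038, -675.992, 239.302] pointing down, gripper open.
Joint ranges: [-2.69, 2.69], [-0.47, 2.24], [-1.27, 1.36], [0.19, 2.51], [-1.53, 4.68], [0.08, 2.07], [-3.09, 3.09]. Speed limits (rad/s): [2.57, 2.57, 3.14, 3.14, 3.14, 3.14, 3.14].

INTERFACE

Orientations are given as [roll, pitch, yaw] about the fixed x, y, z axes, in that order (R = Rz(yaw) Ry(pitch) Rx(roll)).
In Python, from station import bot, vision gives the robot as it stands.
- The arm moves only by the shell command python3 -m creep 'ROWS' [FORCE]. ROWS is JSON, a list that holds one entry, the list of rows, each a list of 7 numbers: the opening, from 0 (shut) to 1 (fully open), then the shift along the world's x, y, z in m, then the turn, a rotation vector about the world's x, y, z in rad. A call has 1 to 20 rows; each row shifts and turns the pose as measured when the row begins; what a row does not reach is not made up. A row lasts 1/12 s, in which the tool goes at most 41.7 mm and 7.16 degrees, less where a joint would pass 70% of its speed; a pose out of reach is approached as far as the arm can. A call is refused whole if a number of a shift passes 0.0417 or a number of a turn 0.125, either way. A call with a gripper value outside its range is refused whole. The fingers move at their own pace and stop on an object; FORCE is the grip in N (left out, the last holds). Time passes only in rows, so rows that do not move let the fingers close. It gives the time, the measured TCP pose, the force and the opening at its end, in the units of the state.
- bot.state(): the state, without advancing time (a new reading comes with each control period).
- vision.get_image(name): name is "side" or "top"; returns (picture, depth): 400x640x3 uint8, blue, green, red; 400x640 float32, mm along the optical axis (not along the pixel's ray), 0 where there is no reading.
- vision.camera_model(name): a dict with "intrinsics" (3x3 intrinsics, pixels), "R" (3x3) and "t" (3): a world point X has camera coordinates R X + t. Camera axes: x right, y down, z forward; pixel columns grow to the right and rows downward; lengths in mm; the calibration is good to about 2 mm. A picture is of the moment at which its call begins. camera_model takes no time and is no camera call.
- bot.close_job(): hands the job in, once; it reports no verdict.
Trained networks look in the newest picture that a camera, given by its name, has taken for a name from the list of things; names that differ only in an ending like _2 or _b are one class to them, and where a whole thing is asked for, a point or a joint stands for the part that bears it (a point fixed in the world has none). Each returns a list of dicts, best first, with "conf" (0 to 1); they miss things now and then, are a little off and sometimes report something else, mostly with a low value. They report only what shows in the picture. A call takes as long as a camera call. They do not tell look-alikes from the thing itself.
- vision.recognise(camera, target): "xy" ([column, row] in pixels, amid what is visible of it).
The state is a dict: "time_s": time; "joint_positions": joint angles; "joint_velocities": joint speeds; "joint_torque": joint torques, N m; "ee_pos": TCP position; "eef_rot": TCP orientation; "ft_force": force on the tool from outside, world axes, zero at the start; "torque": the same for the moment, N m; "grip_width": finger opening in mm.
Only numpy, scipy, OpenCV 4.12 (cv2) and the standard library are available. Lean on these libraries where they do the work, as an engineer would, in place of code of your own. Each camera call takes 0.05 s, during which the arm holds its last target.

TASK

Lift the loose cap off the opening of the desk cable box and set it down, right way up, in the middle of the grey mat. Then take the cover strip by its upstand and slide its plain end (the one farther from the upstand) squarely under the free edge of the box's lapped flap until it stops, without lifting the flap, so that the strip closes the opening. Press the strip down flat against the springy sealing bar and finish while still holding it pressed flat there; leave everything else on the desk where it is.

Things in the scene. Friction and masses are not known exactly. Their poses are not given: they have to be found in the camera images.
- box: Grey desk cable box, fixed, 110 (x) x 360 (y) mm; flat deck 50 mm above the desk. Origin: centre of its underside. In its frame: opening x -30 to 30, y -80 to -12 mm, 44 deep; rubber bar across the deck at y = -100; steel flap over y = 25 to 170. Under the flap the deck runs in to a hidden solid stop at y = 60. The strip goes in along the box's +y. No side guides.
- flap (a joint): The lapped steel flap, 108 mm wide, 4 thick, underside 9 mm above the deck, hinged along x at the box's y = 170 mm; 0.18 kg, held down by its weight alone. 0 rad = closed on its stop, grows as its free edge lifts; it must not go beyond 0.06 rad (8 mm at the edge).
- flap_edge (a point): Point on the flap's underside plane, 9 mm above the deck, midway along the free edge, at the box's y = 37 mm, x = 0. From here outward (-y) a 12 mm lip is bent up 0.45 rad, so the mouth, at y = 26, is 14 mm high.
- seal (a joint): Springy black rubber bar across the deck, 80 (x) x 10 (y) mm, centred at the box's x = 0, y = -100 mm. 0 = standing 4 mm proud of the deck, 0.004 m = pressed flush. Springs back; about 2 N starts it moving and about 8 N holds it flush.
- cap: Loose grey cap over the opening: plate 88 (x) x 84 (y) x 6 mm, with a plug 5 mm deep under it, in the opening with 5 mm play each side. On top a grip bar along its x: 50 long, 14 thick (y), 32 high (its top 43 mm above the origin). Origin: centre of the plug's underside, at the start 45 mm above the desk at the box's y = -46 mm; z up. About 0.12 kg.
- strip: Aluminium cover strip flat on the desk: plate 90 (x) x 170 (y) x 4 mm with an upstand (grip rib) along its x: 60 long, 12 thick (y), at the strip's y = -20 mm, top 38 mm above the underside. Origin: centre of the plate's underside. The +y end, farther from the upstand, is tucked. Against the stop its origin is at the box's x = 0, y = -25 mm. About 0.17 kg.
- strip_edge (a point): Middle of the strip's plain end, on its underside, 85 mm along the strip's +y from its origin; axes as the strip's.
- mat: Thin grey felt mat fixed on the desk, 150 x 150 mm, 3 mm thick; origin: centre of its underside. The cap goes here.
- stapler: Bystander: black stapler, 125 mm long, 35 mm high, between robot and box. Origin: centre of its underside.
- mouse: Bystander: black computer mouse, 105 x 60 x 35 mm, left of the box. Origin: centre of its underside.
- calculator: Bystander: white calculator, 150 x 85 x 17 mm, right of the box. Origin: centre of its underside.
- mug: Bystander: white mug, 80 mm across, 95 mm high, far right. Origin: centre of its underside.
- sanitiser: Bystander: upright sanitiser bottle, 60 mm across, 160 mm high, far left. Origin: centre of its underside.
Mind the look-alikes: they are no part of the job. Leave any blue, orange or red look-alike of the cap alone.

How it is judged (in metres and radians):
On the way, in this order (a step that is already met when the one before it is completed fails the run):
1. the cap rests right way up on the mat (within 40 mm of its middle), let go (horizontal distance between cap and mat below 0.04 m and height (world z) of cap below 0.01 m and angle between cap's own z axis and vertical below 0.1 rad and contact force between cap and the fingers below 0.1 N), for 0.2 s.
2. the strip's plain end is under the flap by 20 mm or more (y of strip_edge in the frame of box above 0.047 m and z of strip_edge in the frame of box between 0.045 and 0.057 m and x of strip_edge in the frame of box between -0.01 and 0.01 m), for 0.2 s.
At the end, for the whole second after the job is handed in: Cap upright on the mat, within 40 mm of its middle, let go. Strip end under the flap (box y over 47 mm; stop at 60), within 10 mm and 0.1 rad of centred and square, flat on the deck within 2 mm, seal down over 3 of 4 mm, flap below 0.03 rad, robot still pressing the strip (over 2 N), at rest (all of step 1 and all of step 2 and angle between the y axis of strip and the y axis of box, either way round below 0.1 rad and angle between strip's own z axis and vertical below 0.025 rad and x of strip in the frame of box between -0.01 and 0.01 m and z of strip in the frame of box below 0.052 m and value of joint seal above 0.003 m and value of joint flap below 0.03 rad and (contact force between strip and the fingers above 2 N or contact force between strip and the arm above 2 N) and linear speed of strip below 0.02 m/s); the arm keeps its last pose, push and grip.
It fails at once if the flap is lifted (more than 0.06 rad, 8 mm at its edge) (value of joint flap above 0.06 rad).
It fails at once if a bystander is pushed out of place (30 mm) (distance of any of stapler, mouse, calculator, mug, sanitiser from where it was at the start of the episode above 0.03 m).
It fails at once if a bystander is tipped (angle between any of stapler, mouse, calculator, mug, sanitiser's own z axis and vertical above 0.4 rad).
It also fails if it takes over 64 s, if anything falls off the work surface, if the arm or the gripper's body presses on something with over 40 N, if the wrist force passes 120 N, or if a joint passes its speed limit or range.

## Working session

There is one attempt and no reset: what is moved stays moved. The work goes in short steps, Python scripts to look and compute and a shell command to move; the robot and the scene stay as the last step left them, time stands still between calls to the robot, and variables do not carry over. Pictures are saved under pics/ and viewed, and the job is handed in when it is done.

```bash
ls; mkdir -p pics; python3 - <<'E'
from station import bot, vision
import cv2,numpy as np
for n in("side","top"):
    im,d=vision.get_image(n); cv2.imwrite(f"pics/{n}0.png",im); np.save(f"pics/{n}0.npy",d)
    m=vision.camera_model(n); print(n,np.round(m["intrinsics"],1).tolist(),np.round(m["R"],3).tolist(),np.round(m["t"],1))
print(bot.state())
E
```

```text
pics
side [[452.4, 0.0, 321.2], [0.0, 452.4, 205.0], [0.0, 0.0, 1.0]] [[-0.868, -0.497, 0.008], [-0.279, 0.472, -0.836], [0.412, -0.728, -0.548]] [ 466.1  193.9 1487.2]
top [[464.6, 0.0, 320.3], [0.0, 464.6, 199.9], [0.0, 0.0, 1.0]] [[0.05, -0.999, 0.004], [-0.977, -0.05, -0.206], [0.206, 0.006, -0.979]] [ -12.1  526.  1234. ]
{'time_s': 0.1, 'joint_positions': array([ 1.10753657,  0.59203401,  0.04833814,  1.60969575, -0.03333112,
        0.94272112, -0.03370329]), 'joint_velocities': array([ 0.00043927, -0.00166811, -0.00025822, -0.00495851, -0.00049453,
       -0.00026646, -0.00169153]), 'joint_torque': array([ 4.04851555e-03, -5.50000906e+01,  1.55300438e+00, -1.98827076e+01,
        9.63570405e-03,  3.88219109e-03,  1.17455903e-05]), 'ee_pos': array([ 261.73980602, -675.31518835,  238.25068747]), 'eef_rot': array([-3.13954333e+00,  1.08757055e-04,  3.69790424e-01]), 'ft_force': array([0.08320939, 0.44124189, 0.58497497]), 'torque': array([ 0.01042351, -0.01658831,  0.06595457]), 'grip_width': 85.58671624073062}
```

View pics/top0.png

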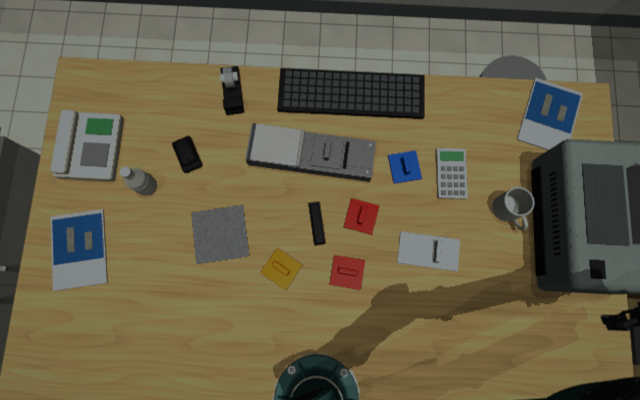

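View pics/side0.png

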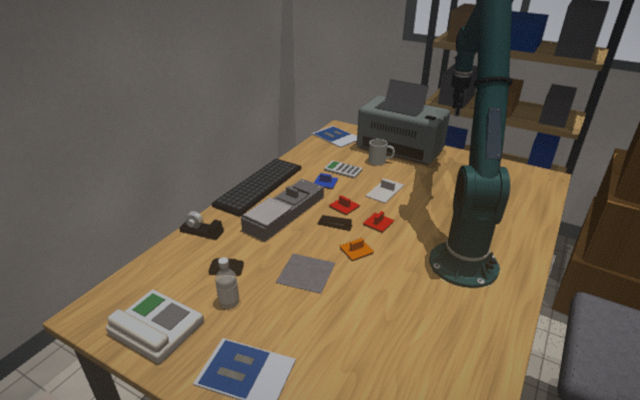

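```bash
python3 - <<'E'
from station import bot, vision
for t in ("cap","strip","box","mat","flap","seal"):
  for n in("top",):
    print(n,t,[(x["xy"],round(x["conf"],2)) for x in vision.recognise(n,t)[:4]])
E
```

```text
top cap [([280.4, 268.0], 0.91), ([327.7, 151.6], 0.86), ([278.6, 143.3], 0.71), ([361.7, 218.9], 0.69)]
top strip [([428.5, 250.6], 0.71)]
top box [([297.2, 151.7], 0.77)]
top mat [([221.9, 233.7], 0.77)]
top flap [([274.9, 145.8], 0.68)]
top seal [([345.8, 154.8], 0.63)]
```

```bash
cat > h.py <<'E'
from station import bot, vision
import cv2,numpy as np
def cloud(n,d):
    m=vision.camera_model(n);K=np.array(m["intrinsics"]);R=np.array(m["R"]);t=np.array(m["t"])
    v,u=np.mgrid[0:400,0:640]; 
    c=np.stack([(u-K[0,2])*d/K[0,0],(v-K[1,2])*d/K[1,1],d],-1)
    return (c-t)@R
def ray(n,uv,z):
    m=vision.camera_model(n);K=np.array(m["intrinsics"]);R=np.array(m["R"]);t=np.array(m["t"])
    uv=np.atleast_2d(np.asarray(uv,float))
    r=np.c_[(uv[:,0]-K[0,2])/K[0,0],(uv[:,1]-K[1,2])/K[1,1],np.ones(len(uv))]@R
    C=-R.T@t
    return C+r*((z-C[2])/r[:,2])[:,None]
def proj(n,P):
    m=vision.camera_model(n);K=np.array(m["intrinsics"]);c=np.atleast_2d(P)@np.array(m["R"]).T+np.array(m["t"])
    p=c@K.T; return p[:,:2]/p[:,2:]
E
python3 - <<'E'
from h import *
im=cv2.imread("pics/top0.png");d=np.load("pics/top0.npy");P=cloud("top",d);z=P[...,2]
print("desk z",np.median(z[200:260,130:180]))
for nm,(u0,u1,v0,v1),(a,b) in (("box",(235,390,110,190),(35,100)),("flap",(235,305,110,190),(56,75)),("strip",(390,470,225,275),(2,60)),("striprib",(390,470,225,275),(22,60)),("capbar",(305,342,125,172),(68,110)),("seal?",(340,360,130,172),(60,120)),("mat",(180,260,195,275),(1.5,20))):
    s=P[v0:v1,u0:u1].reshape(-1,3); s=s[(s[:,2]>a)&(s[:,2]<b)]
    if len(s)<5: print(nm,len(s));continue
    r=cv2.minAreaRect(s[:,:2].astype(np.float32)); print(nm,len(s),np.round(r[0],1),np.round(r[1],1),round(r[2],1),"z",np.round(np.percentile(s[:,2],[5,50,95]),1), "px",np.round(proj("top",[*r[0],np.median(s[:,2])]),1))
def crop(a,b,c,e,f): cv2.imwrite(f,cv2.resize(im[c:e,a:b],None,fx=5,fy=5,interpolation=cv2.INTER_CUBIC))
crop(240,385,110,190,"pics/c_box.png"); crop(390,475,222,282,"pics/c_strip.png")
hs=cv2.cvtColor(im,cv2.COLOR_BGR2HSV)
print(hs[250,415],hs[230,220],hs[215,420])
E
```

```text
desk z 0.1216464952979549
box 4897 [670.1  48.7] [360.4 114.8] 84.6 z [46.6 56.7 67.3] px [[310.8 149.4]]
flap 1998 [678.4 149. ] [158.5 111. ] 84.8 z [58.4 63.2 67.9] px [[275.4 144.2]]
strip 2277 [ 410.  -302.3] [138.8 230.4] 2.9 z [ 2.3  4.8 28.1] px [[430.2 249.2]]
striprib 127 [ 404.  -317.4] [13.9 59.3] 85.3 z [25.1 37.5 42.3] px [[438.5 250.4]]
capbar 96 [665.    2.4] [13.9 49.4] 83.8 z [78.9 87.9 92.6] px [[327.2 148.5]]
seal? 7 [674.2 -35. ] [19.1 30.7] 57.0 z [60.1 60.3 61.9] px [[340.4 149.1]]
mat 3249 [423.8 297.9] [226.4 234.4] 2.9 z [1.7 3.6 7.5] px [[218.8 233.7]]
[ 90  11 138] [90  3 88] [ 23 109 133]
```

```bash
sleep 0
```

```text
(no output)
```

View pics/c_box.png

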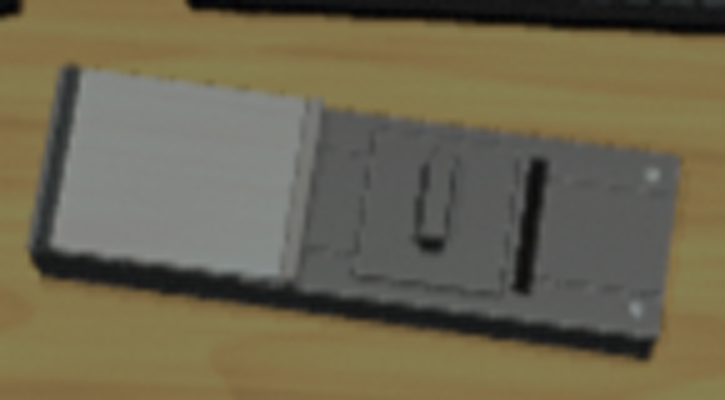

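View pics/c_strip.png

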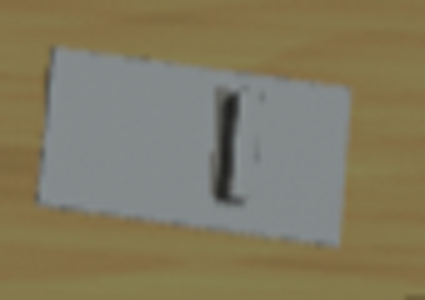

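```bash
python3 - <<'E'
from h import *
im=cv2.imread("pics/top0.png");d=np.load("pics/top0.npy");P=cloud("top",d);z=P[...,2]
hs=cv2.cvtColor(im,cv2.COLOR_BGR2HSV).astype(int)
def fit(mask,z,nm):
    mask=mask.astype(np.uint8)
    n,l,s,c=cv2.connectedComponentsWithStats(mask); k=1+np.argmax(s[1:,4]); m=(l==k).astype(np.uint8)
    cs,_=cv2.findContours(m,cv2.RETR_EXTERNAL,cv2.CHAIN_APPROX_NONE); c=max(cs,key=len)[:,0]
    # area-based: moments over filled
    f=np.zeros_like(m);cv2.drawContours(f,[c],-1,1,-1)
    v,u=np.nonzero(f);W=ray("top",np.c_[u,v],z)[:,:2];cen=W.mean(0);C=np.cov((W-cen).T);w,V=np.linalg.eigh(C)
    print(nm,"centre",cen.round(1),"size",np.sqrt(12*w).round(1),"major dir deg",np.degrees(np.arctan2(V[1,1],V[0,1])).round(2))
def win(a,b,c,e):
    m=np.zeros((400,640),bool);m[c:e,a:b]=1;return m
low=hs[...,1]<60
fit(low&win(390,475,222,282),4,"strip")
fit(low&win(180,262,195,275),3,"mat")
fit((hs[...,2]<45)&win(335,360,135,172),54,"seal")
g=hs[...,2]; m=low&(g>60)&win(240,385,110,190)
fit(m,52,"box deck")
fit((g>115)&win(240,385,110,190),63,"flap flat 133x108")
for n,(a,b,c,e) in {"capbar":(318,336,135,165)}.items():
    s=P[c:e,a:b].reshape(-1,3);print(n,[int(x) for x in np.histogram(s[:,2],bins=range(30,110,10))[0]])
# deck via side: rectangle of z 45..75 points mean
s=P[110:190,235:390].reshape(-1,3);s=s[(s[:,2]>45)&(s[:,2]<72)]
cen=s[:,:2].mean(0);w,V=np.linalg.eigh(np.cov((s[:,:2]-cen).T));print("box depth",cen.round(1),np.sqrt(12*w).round(1),np.degrees(np.arctan2(V[1,1],V[0,1])))
for nm,(a,b,c,e) in {"stapler-like 317,223":(305,330,195,250),"mouse":(165,210,130,175),"calc":(430,475,140,205),"blue":(385,425,145,188),"red":(342,382,192,238)}.items():
    s=P[c:e,a:b].reshape(-1,3);s=s[s[:,2]>5]; print(nm,s.min(0).round(),s.max(0).round())
E
```

```text
strip centre [ 405.1 -297.5] size [ 91.6 171.6] major dir deg 84.96
mat centre [423.5 295.7] size [148.7 149.5] major dir deg 164.73
seal centre [659.6 -50.3] size [ 8.6 79.2] major dir deg 174.86
box deck centre [669.2  43.9] size [110.8 350.3] major dir deg 83.81
flap flat 133x108 centre [662.4  48.5] size [223.4 408.9] major dir deg 90.31
capbar [0, 19, 388, 36, 6, 68, 21]
box depth [668.2  50.9] [112.3 361.4] 85.20542681616568
stapler-like 317,223 [260. -14.   5.] [ 549.   53. 1316.]
mouse [260.   7.   5.] [ 730.  483. 1316.]
calc [ 260. -432.    5.] [ 741.    7. 1316.]
blue [ 260. -284.    5.] [ 716.    7. 1316.]
red [ 260. -162.    5.] [ 565.    7. 1316.]
```

The views agree with the given sizes. The box centre is at about (669, 49.5) with yaw about -0.088. That puts the grey cap at about (665, 3), which matches the measured grip bar, at pixel (327,150). The strip is at about (405, -297.5) with its plain end toward +y, at pixel (429,250). The mat is at about (423.5, 296), at pixel (221,234).

The blue, red and orange caps are look-alikes. I'm moving towards the cap.

```bash
python3 -m creep '[[[1,0.01,0.038,0.005,0,0,-0.115],[1,0.015,0.037,0.005,0,0,-0.115],[1,0.018,0.036,0,0,0,-0.115],[1,0.02,0.036,0,0,0,-0.112],[1,0.02,0.036,0,0,0,0],[1,0.02,0.036,0,0,0,0],[1,0.02,0.036,0,0,0,0],[1,0.02,0.036,0,0,0,0],[1,0.02,0.036,0,0,0,0],[1,0.02,0.036,0,0,0,0]]]' 40; python3 -c "
from h import *
print(bot.tcp_to_tips,[b for b in dir(bot) if b[0]!='_'])"
```

```text
time_s: 1.23
ee_pos: [436.1, -315.2, 250.6]
eef_rot: [3.131, 0.002, -0.134]
ft_force: [0.7, -0.8, -0.6]
grip_width: 85.3
8.0 ['MotionError', 'close_job', 'state', 'tcp_to_tips']
```

```bash
python3 -m creep '[[[1,0.023,0.032,-0.008,0,0,0.02],[1,0.023,0.032,-0.008,0,0,0.02],[1,0.023,0.032,-0.008,0,0,0],[1,0.023,0.032,-0.008,0,0,0],[1,0.023,0.032,-0.008,0,0,0],[1,0.023,0.032,-0.008,0,0,0],[1,0.023,0.032,-0.008,0,0,0],[1,0.023,0.032,-0.008,0,0,0],[1,0.018,0.026,-0.008,0,0,0],[1,0.008,0.012,0,0,0,0],[1,0,0,0,0,0,0]]]'
```

```text
time_s: 2.15
ee_pos: [658.5, 4.5, 180.3]
eef_rot: [3.136, -0.012, -0.078]
ft_force: [-0.9, 0.5, 0.3]
grip_width: 85.5
```

```bash
python3 -m creep '[[[0.7,0.006,-0.001,-0.02,0.005,0.012,-0.012],[0.7,0,0,-0.025,0,0,0],[0.7,0,0,-0.02,0,0,0],[0.7,0,0,0,0,0,0]]]'; python3 - <<'E'
from h import *
im,d=vision.get_image("top");cv2.imwrite("pics/t1.png",cv2.resize(im[100:200,230:400],None,fx=4.5,fy=4.5))
im,d=vision.get_image("side");cv2.imwrite("pics/s1.png",cv2.resize(im[120:260,210:380],None,fx=4,fy=4))
E
```

```text
time_s: 2.48
ee_pos: [664.4, -1.8, 117.2]
eef_rot: [3.137, -0.003, -0.092]
ft_force: [-0.6, 0.2, -0.6]
grip_width: 59.6
```

View pics/s1.png

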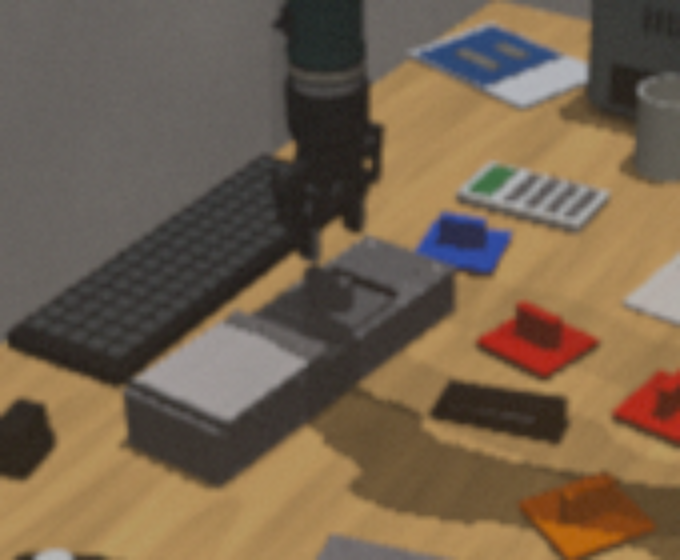

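The side view shows the fingers either side of the grey cap's bar, at about (325,280) in the crop. I'm descending and gripping.

```bash
python3 -m creep '[[[0.7,0,0.005,-0.012,0.004,0.003,0],[0.7,0,0,-0.017,0,0,0],[0.7,0,0,-0.012,0,0,0],[0.7,0,0,-0.003,0,0,0],[0.7,0,0,0,0,0,0]]]'
```

```text
time_s: 3.0
ee_pos: [669.6, -1.0, 80.9]
eef_rot: [3.141, -0.015, -0.099]
ft_force: [-0.1, 0.1, 0.2]
grip_width: 60.0
```

```bash
python3 -m creep '[[[0.6,-0.004,0.004,-0.005,0,0.01,0.008],[0.6,0,0,-0.004,0,0,0],[0.6,0,0,0,0,0,0]]]'
```

```text
time_s: 3.25
ee_pos: [666.0, 3.2, 72.7]
eef_rot: [3.141, -0.007, -0.09]
ft_force: [-0.2, 0.0, 0.1]
grip_width: 51.2
```

```bash
python3 -m creep '[[[0,0,0,0,0,0.005,0],[0,0,0,0,0,0,0],[0,0,0,0,0,0,0],[0,0,0,0,0,0,0],[0,0,0,0,0,0,0],[0,0,0,0,0,0,0]]]' 40
```

```text
time_s: 3.75
ee_pos: [666.9, 3.8, 73.8]
eef_rot: [3.141, -0.003, -0.089]
ft_force: [0.5, 0.5, -1.5]
grip_width: 13.0
```

```bash
python3 -m creep '[[[0,0,0,0.01,0,0,0],[0,0,0,0.02,0,0,0],[0,0,0,0.03,0,0,0],[0,0,0,0.03,0,0,0],[0,0,0,0.02,0,0,0],[0,0,0,0,0,0,0]]]'; python3 - <<'E'
from h import *
im,d=vision.get_image("side");cv2.imwrite("pics/s2.png",cv2.resize(im[100:260,210:380],None,fx=3.7,fy=3.7))
E
```

```text
time_s: 4.25
ee_pos: [663.4, 3.4, 188.0]
eef_rot: [3.14, 0.004, -0.09]
ft_force: [0.1, -0.3, 0.2]
grip_width: 13.3
```

View pics/s2.png

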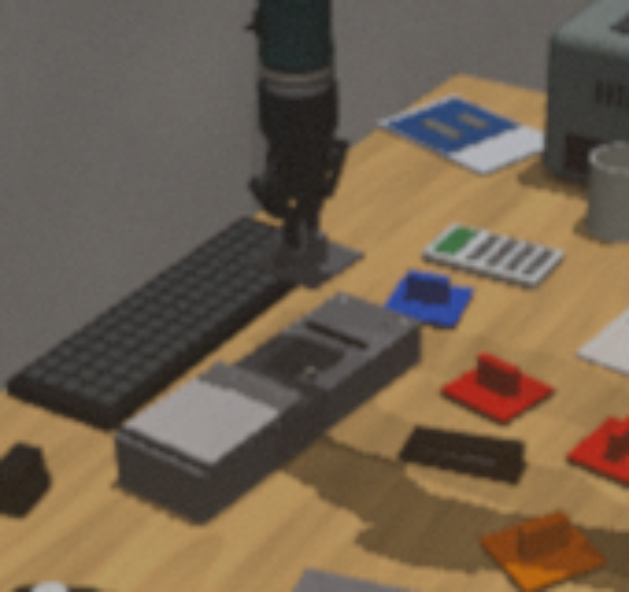

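The cap is held level and the opening at crop (300,355) is clear. I'm carrying it to the mat.

```bash
python3 -m creep '[[[0,-0.008,0.01,0,0,0,0],[0,-0.016,0.02,0,0,0,0],[0,-0.021,0.026,0,0,0,0],[0,-0.021,0.026,0,0,0,0],[0,-0.021,0.026,0,0,0,0],[0,-0.021,0.026,0,0,0,0],[0,-0.021,0.026,0,0,0,0],[0,-0.021,0.026,0,0,0,0],[0,-0.021,0.026,0,0,0,0],[0,-0.021,0.026,0,0,0,0],[0,-0.019,0.024,0,0,0,0],[0,-0.012,0.015,-0.01,0,0,0],[0,0,0,0,0,0,0]]]'
```

```text
time_s: 5.38
ee_pos: [404.9, 287.8, 160.6]
eef_rot: [3.122, 0.037, -0.089]
ft_force: [0.3, 0.6, -1.8]
grip_width: 13.2
```

```bash
python3 -m creep '[[[0,0.01,0.004,-0.01,0.01,-0.02,0],[0,0.01,0.004,-0.03,0.01,-0.015,0],[0,0,0,-0.03,0,0,0],[0,0,0,-0.02,0,0,0],[0,0,0,-0.01,0,0,0],[0,0,0,0,0,0,0],[0,0,0,0,0,0,0]]]'
```

```text
time_s: 5.97
ee_pos: [417.0, 294.8, 52.8]
eef_rot: [3.139, 0.011, -0.081]
ft_force: [0.4, -1.1, -1.1]
grip_width: 13.5
```

```bash
python3 -m creep '[[[0,0.006,0,-0.008,0,-0.008,0],[0,0,0,-0.006,0,0,0],[0,0,0,-0.003,0,0,0],[0,0,0,-0.001,0,0,0],[0,0,0,0,0,0,0]]]'
```

```text
time_s: 6.38
ee_pos: [425.7, 295.1, 36.1]
eef_rot: [-3.141, -0.002, -0.082]
ft_force: [0.1, 1.1, -1.3]
grip_width: 13.2
```

```bash
python3 -m creep '[[[0,0,0,-0.003,0,0,0],[0,0,0,-0.002,0,0,0],[0,0,0,-0.001,0,0,0],[0,0,0,0,0,0,0]]]'
```

```text
time_s: 6.72
ee_pos: [426.5, 295.8, 31.6]
eef_rot: [-3.139, -0.004, -0.083]
ft_force: [-0.4, -0.1, -1.9]
grip_width: 13.2
```

```bash
python3 -m creep '[[[0,0,0,-0.001,0,0,0],[0,0,0,-0.001,0,0,0],[0,0,0,-0.001,0,0,0]]]'
```

```text
time_s: 6.97
ee_pos: [426.7, 296.0, 31.4]
eef_rot: [-3.138, -0.004, -0.083]
ft_force: [-1.5, -1.0, 10.5]
grip_width: 13.4
```

Contact: 10.5 N upward on the tool. I'm releasing the cap and rising.

```bash
python3 -m creep '[[[0.5,0,0,0,0,0,0],[0.5,0,0,0,0,0,0],[0.5,0,0,0,0,0,0],[0.6,0,0,0,0,0,0],[0.6,0,0,0.02,0,0,0],[0.6,0,0,0.035,0,0,0],[0.6,0,0,0.04,0,0,0],[0.6,0,0,0.035,0,0,0],[0.6,-0.0,-0.02,0.01,0,0,0],[0.6,-0.0,-0.035,0,0,0,0],[0.6,0.01,-0.035,0,0,0,0],[0.6,0.01,-0.035,0,0,0,0]]]'; python3 - <<'E'
from h import *
im,d=vision.get_image("side");cv2.imwrite("pics/s3.png",im)
im,d=vision.get_image("top");cv2.imwrite("pics/t3.png",im)
P=cloud("top",d);s=P[190:280,180:265].reshape(-1,3);s=s[(s[:,2]>30)&(s[:,2]<70)];print(len(s),np.median(s,0).round(1))
E
```

```text
time_s: 7.97
ee_pos: [445.6, 178.9, 177.3]
eef_rot: [-3.13, -0.007, -0.062]
ft_force: [1.1, -0.7, -0.3]
grip_width: 51.2
0 [nan nan nan]
  return _methods._mean(a, axis=axis, dtype=dtype,
  ret = um.true_divide(
```

View pics/t3.png

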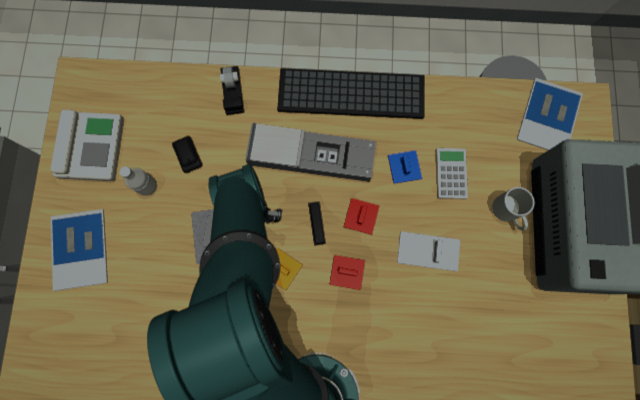

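View pics/s3.png

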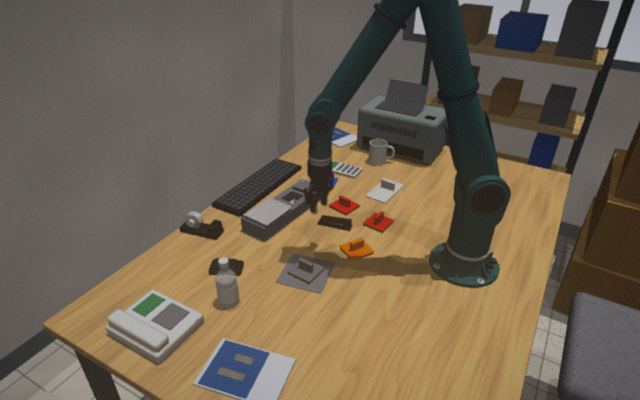

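The cap sits upright in the middle of the mat, at side pixel (307,270). I'm going to the strip next.

```bash
python3 -m creep '[[[0.7,0.012,-0.036,0,0,0,0],[0.7,0.012,-0.038,0,0,0,-0.01],[0.7,0.01,-0.039,0,0,0,-0.01],[0.7,0.005,-0.04,0,0,0,0],[0.7,0,-0.04,0,0,0,0],[0.7,0,-0.04,0,0,0,0],[0.7,-0.005,-0.04,0,0,0,0],[0.7,-0.008,-0.04,0,0,0,0],[0.7,-0.01,-0.039,0,0,0,0],[0.7,-0.012,-0.038,0,0,0,0],[0.7,-0.012,-0.038,0,0,0,0],[0.7,-0.012,-0.03,0,0,0,0],[0.7,0,0,0,0,0,0]]]'
```

```text
time_s: 9.15
ee_pos: [426.4, -295.7, 175.4]
eef_rot: [-3.132, -0.014, -0.083]
ft_force: [-0.5, 0.0, 0.0]
grip_width: 60.1
```

```bash
python3 -m creep '[[[0.7,-0.012,-0.011,-0.02,-0.009,0.014,-0.003],[0.7,-0.01,-0.01,-0.03,0,0,0],[0.7,0,0,-0.03,0,0,0],[0.7,0,0,-0.02,0,0,0],[0.7,0,0,-0.005,0,0,0],[0.7,0,0,0,0,0,0]]]'
```

```text
time_s: 9.65
ee_pos: [405.6, -320.7, 67.3]
eef_rot: [3.137, -0.006, -0.094]
ft_force: [0.4, 0.4, -0.1]
grip_width: 60.0
```

```bash
python3 -m creep '[[[0.6,-0.002,0.003,-0.014,0.004,0.006,0.005],[0.6,0,0,-0.014,0,0,0],[0.6,0,0,-0.01,0,0,0],[0.6,0,0,-0.004,0,0,0],[0.6,0,0,0,0,0,0],[0.6,0,0,0,0,0,0]]]'
```

```text
time_s: 10.15
ee_pos: [408.9, -316.5, 27.5]
eef_rot: [3.139, -0.006, -0.084]
ft_force: [0.8, -0.3, -0.2]
grip_width: 51.5
```

```bash
python3 -m creep '[[[0.5,-0.005,-0.001,-0.005,0.003,0.006,-0.004],[0.5,0,0,-0.003,0,0,0],[0.5,0,0,0,0,0,0],[0.5,0,0,0,0,0,0]]]'; python3 - <<'E'
from h import *
im,d=vision.get_image("side");cv2.imwrite("pics/s4.png",cv2.resize(im[140:230,320:450],None,fx=5,fy=5))
E
```

```text
time_s: 10.48
ee_pos: [404.8, -318.5, 21.0]
eef_rot: [3.14, -0.003, -0.088]
ft_force: [0.0, 0.5, -0.2]
grip_width: 42.9
```

View pics/s4.png

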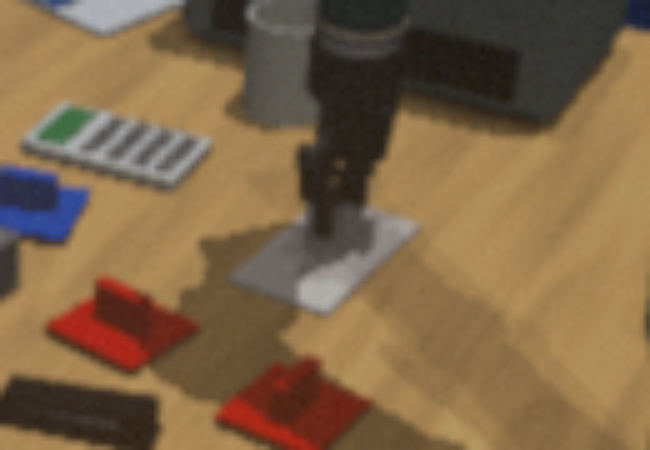

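```bash
python3 -m creep '[[[0.4,0,0.001,-0.003,0,0.003,0],[0.3,0,0,0,0,0,0],[0,0,0,0,0,0,0],[0,0,0,0,0,0,0],[0,0,0,0,0,0,0],[0,0,0,0,0,0,0],[0,0,0,0,0,0,0],[0,0,0,0,0,0,0]]]' 80
```

```text
time_s: 11.2
ee_pos: [405.0, -317.6, 18.3]
eef_rot: [3.139, -0.001, -0.089]
ft_force: [-0.5, 0.2, 0.5]
grip_width: 10.2
```

```bash
python3 -m creep '[[[0,0,0,0.01,0,0,0],[0,0,0,0.02,0,0,0],[0,0,0,0.03,0,0,0],[0,0,0,0.03,0,0,0],[0,0,0,0.02,0,0,0],[0,0.01,0.01,0.005,0,0,0],[0,0.02,0.02,0,0,0,0],[0,0.022,0.022,0,0,0,0],[0,0.022,0.022,0,0,0,0],[0,0.022,0.022,0,0,0,0],[0,0.022,0.022,0,0,0,0],[0,0.022,0.022,0,0,0,0],[0,0.022,0.022,0,0,0,0],[0,0.022,0.022,0,0,0,0],[0,0.02,0.02,0,0,0,0],[0,0.012,0.01,0,0,0,0],[0,0,0,0,0,0,0]]]'
```

```text
time_s: 12.62
ee_pos: [620.9, -90.8, 147.6]
eef_rot: [3.141, 0.0, -0.098]
ft_force: [-0.8, 0.0, -0.9]
grip_width: 10.3
```

```bash
python3 -m creep '[[[0,0.015,0.008,-0.02,0,0,0.004],[0,0.015,0.008,-0.01,0,0,0.004],[0,0.008,0.005,-0.005,0,0,0],[0,0,0,0,0,0,0],[0,0,0,0,0,0,0]]]'; python3 - <<'E'
from h import *
im,d=vision.get_image("side");cv2.imwrite("pics/s5.png",cv2.resize(im[140:270,220:380],None,fx=4.5,fy=4.5)); np.save("pics/s5.npy",d)
im,d=vision.get_image("top");cv2.imwrite("pics/t5.png",cv2.resize(im[100:200,230:400],None,fx=4.5,fy=4.5));cv2.imwrite("pics/t5f.png",im);np.save("pics/t5.npy",d)
s=bot.state();print(s["ee_pos"],s["eef_rot"])
E
```

```text
time_s: 13.03
ee_pos: [654.9, -74.4, 112.5]
eef_rot: [3.137, 0.006, -0.093]
ft_force: [0.4, 0.3, -1.3]
grip_width: 10.5
[654.72623891 -74.6074534  112.93387006] [ 3.13723503  0.00545979 -0.09411335]
```

View pics/t5.png

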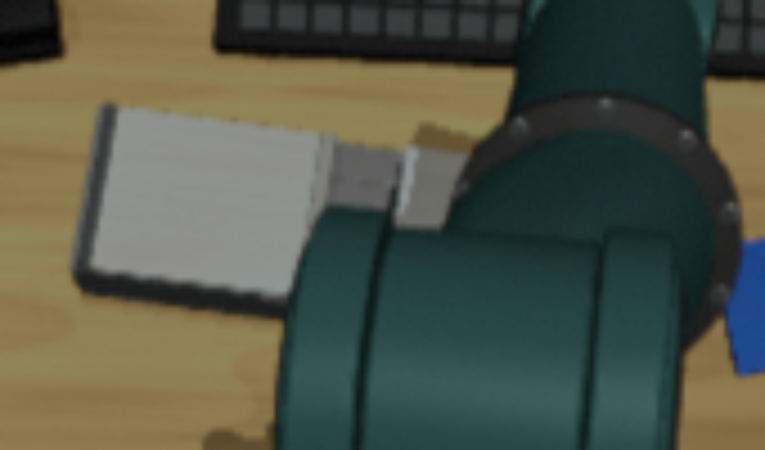

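View pics/s5.png

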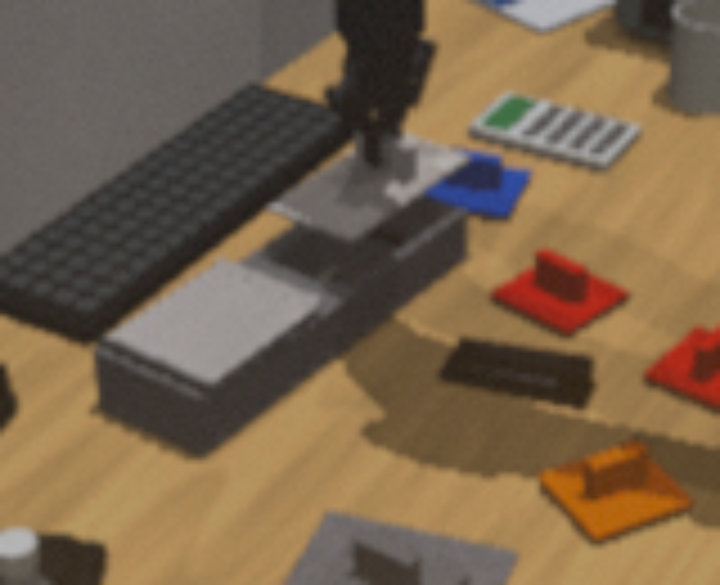

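```bash
cat >> h.py <<'E'
BOX=np.array([669,49.5,0.]);BY=-0.09
def Rz(a): return np.array([[np.cos(a),-np.sin(a),0],[np.sin(a),np.cos(a),0],[0,0,1]])
def b2w(p): return BOX+np.atleast_2d(p)@Rz(BY).T
def w2b(p): return (np.atleast_2d(p)-BOX)@Rz(BY)
def strip_from_tcp(s):
    from scipy.spatial.transform import Rotation as Ro
    R=Ro.from_euler("xyz",s["eef_rot"]).as_matrix()
    R0=Ro.from_euler("xyz",[3.139,-0.001,-0.089]).as_matrix();T0=np.array([405.,-317.6,18.3])
    S0=Rz(-0.088);O0=np.array([405.1,-297.5,0])
    Rr=R@R0.T; return s["ee_pos"]+Rr@(O0-T0), Rr@S0
def report():
    s=bot.state();O,R=strip_from_tcp(s)
    e=O+R@[0,85,0];y=R[:,1];print("t",round(s["time_s"],2),"tcp",s["ee_pos"].round(1),s["eef_rot"].round(3),"F",s["ft_force"].round(1))
    print("origin_box",w2b(O).round(1),"edge_box",w2b(e).round(1),"yaw err",round(np.arctan2(R[1,0],R[0,0])-BY,4),"nose pitch",y[2].round(4),"roll",R[2,0].round(4),"tail z",(O-R@[0,85,0])[2].round(1))
    return O,R
E
python3 - <<'E'
from h import *
O,R=report()
d=np.load("pics/s5.npy");P=cloud("side",d)
sp=np.array([[-45,-85,4],[45,-85,4],[45,85,4],[-45,85,4]],float)
poly=lambda n,W:proj(n,W)
for n,f in(("side","pics/s5x.png"),("top","pics/t5x.png")):
    im,_=vision.get_image(n)
    a,b,c,e=(220,380,140,270) if n=="side" else (230,400,100,200)
    k=4.5;big=cv2.resize(im[c:e,a:b],None,fx=k,fy=k,interpolation=cv2.INTER_CUBIC)
    def dr(W,col): cv2.polylines(big,[np.int32(((proj(n,W)-[a,c])+0.5)*k)],True,col,1)
    dr(O+sp@R.T,(0,0,255)); dr(b2w([[-55,-180,50],[55,-180,50],[55,180,50],[-55,180,50]]),(255,255,0)); dr(b2w([[-54,37,63],[54,37,63],[54,170,63],[-54,170,63]]),(0,255,0))
    cv2.imwrite(f,big)
pp=proj("side",O+sp@R.T); m=np.zeros((400,640),np.uint8);cv2.fillConvexPoly(m,np.int32(pp),1);m=cv2.erode(m,np.ones((3,3)))
q=P[m>0];q=q[abs(q[:,2]-O[2]-4)<12];A=np.c_[q[:,:2]-O[:2],np.ones(len(q))]
c=np.linalg.lstsq(A,q[:,2],rcond=None)[0];print(len(q),"plane",c.round(4),"expect z",O[2]+4)
E
```

```text
t 13.13 tcp [654.7 -74.6 112.9] [ 3.137  0.005 -0.094] F [ 0.3  0.  -1.8]
origin_box [[  -4.8 -104.9   94.6]] edge_box [[ -4.5 -19.9  94.5]] yaw err -0.0031 nose pitch -0.0018 roll -0.0065 tail z 94.8
348 plane [-1.030000e-02 -4.300000e-03  1.009422e+02] expect z 98.60982693554867
```

View pics/s5x.png

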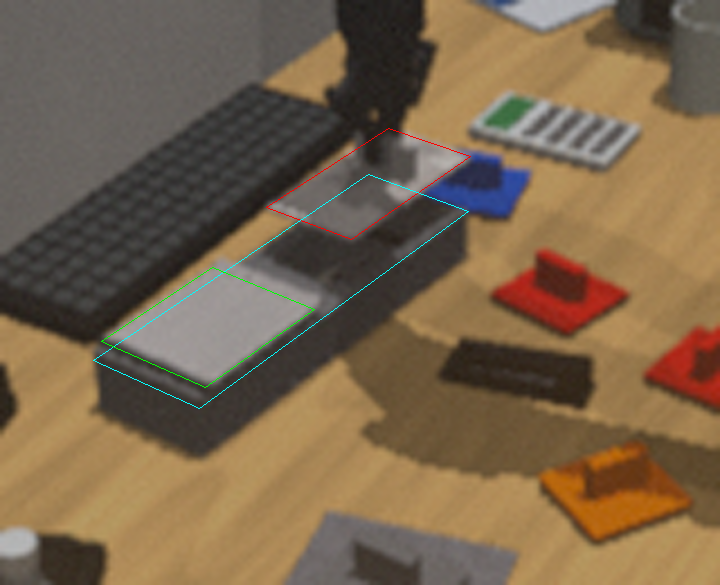

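View pics/t5x.png

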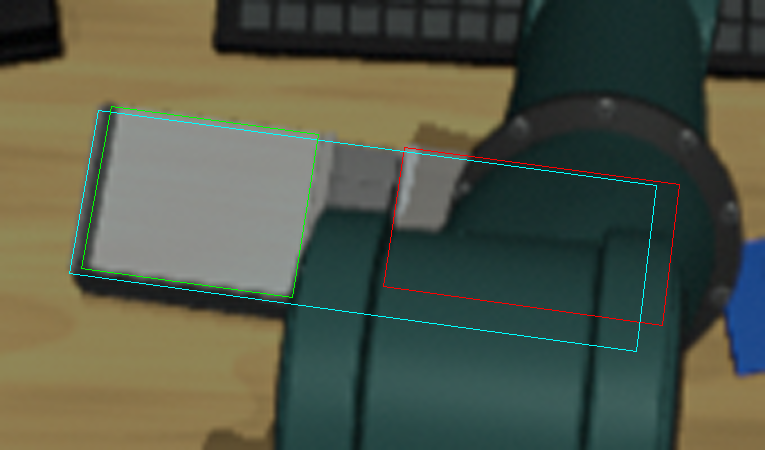

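The projected strip outline fits the pictures to about 1 pixel. I'm lowering to just above deck height, centring it, and pitching the nose slightly down.

```bash
python3 -m creep '[[[0,0.003,0.002,-0.006,-0.01,-0.004,0.002],[0,0.001,0.002,-0.01,-0.01,0,0],[0,0,0,-0.009,0,0,0],[0,0,0,-0.004,0,0,0],[0,0,0,0,0,0,0],[0,0,0,0,0,0,0]]]'; python3 -c "
from h import *
report()"
```

```text
time_s: 13.73
ee_pos: [658.1, -71.2, 82.2]
eef_rot: [3.115, -0.002, -0.093]
ft_force: [-0.1, -0.2, -0.8]
grip_width: 10.5
t 13.73 tcp [658.1 -71.2  82.2] [ 3.115e+00 -2.000e-03 -9.300e-02] F [-0.1 -0.2 -0.8]
origin_box [[  -1.6 -101.6   63.4]] edge_box [[ -1.4 -16.6  61.4]] yaw err -0.0023 nose pitch -0.0236 roll 0.0009 tail z 65.4
```

```bash
python3 -m creep '[[[0,0.002,0.001,-0.005,0,0,0.001],[0,0,0.001,-0.003,0,0,0.001],[0,0,0,-0.001,0,0,0],[0,0,0,0,0,0,0],[0,0,0,0,0,0,0]]]'; python3 -c "
from h import *
report()"
```

```text
time_s: 14.15
ee_pos: [660.4, -69.2, 72.6]
eef_rot: [3.115, -0.001, -0.091]
ft_force: [-0.9, 0.6, 1.0]
grip_width: 10.5
t 14.15 tcp [660.4 -69.2  72.6] [ 3.115e+00 -1.000e-03 -9.100e-02] F [-0.9  0.6  1. ]
origin_box [[  0.5 -99.4  53.9]] edge_box [[  0.5 -14.4  51.9]] yaw err -0.0003 nose pitch -0.0235 roll 0.0004 tail z 55.9
```

```bash
python3 -m creep '[[[0,0.0005,0.006,0,0,0,0],[0,0.0005,0.006,0,0,0,0],[0,0.0005,0.006,0,0,0,0],[0,0.0005,0.006,0,0,0,0],[0,0.0005,0.006,0,0,0,0],[0,0,0.002,0,0,0,0],[0,0,0,0,0,0,0]]]'; python3 -c "
from h import *
report()
im,d=vision.get_image('side');cv2.imwrite('pics/s6.png',cv2.resize(im[160:240,235:335],None,fx=7,fy=7,interpolation=cv2.INTER_CUBIC))"
```

```text
time_s: 14.73
ee_pos: [664.0, -32.3, 73.2]
eef_rot: [3.117, -0.004, -0.09]
ft_force: [0.2, -0.4, -2.1]
grip_width: 10.5
t 14.73 tcp [664.  -32.3  73.2] [ 3.117 -0.004 -0.09 ] F [ 0.2 -0.4 -2.1]
origin_box [[  0.7 -62.3  54.4]] edge_box [[ 0.7 22.7 52.5]] yaw err 0.0011 nose pitch -0.0224 roll 0.0028 tail z 56.3
```

View pics/s6.png

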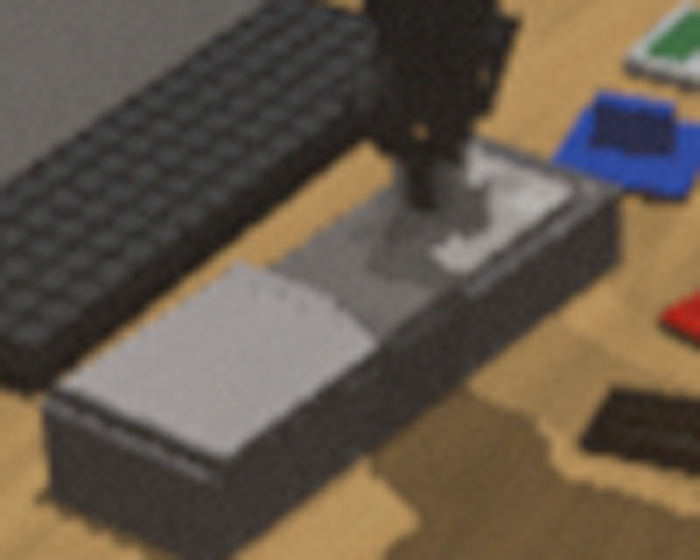

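The nose is at the mouth, at crop (330,300), centred and square. I'm lowering 1 mm and sliding in.

```bash
python3 -m creep '[[[0,0.0005,0.004,-0.001,0,0.002,0],[0,0.0004,0.005,0,0,0,0],[0,0.0004,0.005,0,0,0,0],[0,0.0003,0.004,0,0,0,0],[0,0,0.002,0,0,0,0],[0,0,0,0,0,0,0]]]'; python3 -c "
from h import *
report()"
```

```text
time_s: 15.28
ee_pos: [665.6, -11.1, 71.9]
eef_rot: [3.116, -0.001, -0.091]
ft_force: [-0.3, -0.6, -2.3]
grip_width: 10.6
t 15.28 tcp [665.6 -11.1  71.9] [ 3.116e+00 -1.000e-03 -9.100e-02] F [-0.3 -0.6 -2.3]
origin_box [[  0.4 -41.1  53.1]] edge_box [[ 0.4 43.9 51.2]] yaw err -0.0001 nose pitch -0.0231 roll 0.0004 tail z 55.1
```

```bash
python3 -m creep '[[[0,0.0004,0.004,0,0,0,0],[0,0.0003,0.004,0,0,0,0],[0,0.0002,0.002,0,0,0,0],[0,0.0002,0.002,0,0,0,0],[0,0,0,0,0,0,0]]]'; python3 -c "
from h import *
report()"
```

```text
time_s: 15.7
ee_pos: [666.8, 1.9, 71.9]
eef_rot: [3.116, -0.001, -0.091]
ft_force: [0.0, -0.3, -2.6]
grip_width: 10.5
t 15.7 tcp [666.8   1.9  71.9] [ 3.116e+00 -1.000e-03 -9.100e-02] F [ 0.  -0.3 -2.6]
origin_box [[  0.4 -28.   53.2]] edge_box [[ 0.5 57.  51.2]] yaw err -0.0004 nose pitch -0.0232 roll 0.0004 tail z 55.1
```

```bash
python3 -m creep '[[[0,0.0002,0.002,0,0,0,0],[0,0.0001,0.001,0,0,0,0],[0,0.0001,0.001,0,0,0,0],[0,0,0,0,0,0,0]]]'; python3 -c "
from h import *
report()"
```

```text
time_s: 16.03
ee_pos: [667.3, 5.2, 72.1]
eef_rot: [3.115, -0.002, -0.092]
ft_force: [0.2, -0.1, -1.5]
grip_width: 10.5
t 16.03 tcp [667.3   5.2  72.1] [ 3.115e+00 -2.000e-03 -9.200e-02] F [ 0.2 -0.1 -1.5]
origin_box [[  0.7 -24.6  53.3]] edge_box [[ 0.7 60.3 51.2]] yaw err -0.0008 nose pitch -0.0244 roll 0.0008 tail z 55.4
```

```bash
python3 -m creep '[[[0,0,0.001,0,0,0,0],[0,0.0001,0.001,0,0,0,0],[0,0.0001,0.001,0,0,0,0]]]'; python3 -c "
from h import *
report()"
```

```text
time_s: 16.28
ee_pos: [667.3, 5.4, 72.3]
eef_rot: [3.111, -0.002, -0.093]
ft_force: [-0.7, -2.3, -1.0]
grip_width: 10.6
t 16.28 tcp [667.3   5.4  72.3] [ 3.111e+00 -2.000e-03 -9.300e-02] F [-0.7 -2.3 -1. ]
origin_box [[  0.7 -24.5  53.5]] edge_box [[ 0.8 60.5 51.1]] yaw err -0.002 nose pitch -0.0275 roll 0.0006 tail z 55.8
```

It has reached the stop: -2.3 N along y, with the edge at 60.5 mm. Next I level the strip and press it down.

```bash
python3 -m creep '[[[0,0,0,-0.001,0.005,0,0],[0,0,0,-0.0015,0.007,0,0],[0,0,0,-0.0015,0.007,0,0],[0,0,0,-0.001,0.006,0,0],[0,0,0,0,0,0,0]]]'; python3 -c "
from h import *
report()"
```

```text
time_s: 16.7
ee_pos: [667.5, 5.0, 69.7]
eef_rot: [3.139, 0.001, -0.094]
ft_force: [-0.9, -0.6, 3.3]
grip_width: 11.0
t 16.7 tcp [667.5   5.   69.7] [ 3.139e+00  1.000e-03 -9.400e-02] F [-0.9 -0.6  3.3]
origin_box [[  0.9 -24.4  51.4]] edge_box [[ 1.1 60.6 51.4]] yaw err -0.0027 nose pitch -0.0001 roll -0.0019 tail z 51.4
```

```bash
python3 -m creep '[[[0,0,0,-0.001,0.001,0,0],[0,0,0,-0.001,0,0,0],[0,0,0,-0.001,0,0,0]]]'; python3 -c "
from h import *
report()"
```

```text
time_s: 16.95
ee_pos: [667.5, 4.9, 68.6]
eef_rot: [3.141, 0.001, -0.094]
ft_force: [-3.0, -0.8, 9.2]
grip_width: 10.8
t 16.95 tcp [667.5   4.9  68.6] [ 3.141e+00  1.000e-03 -9.400e-02] F [-3.  -0.8  9.2]
origin_box [[  0.9 -24.5  50.3]] edge_box [[ 1.2 60.5 50.5]] yaw err -0.0033 nose pitch 0.0023 roll -0.0021 tail z 50.1
```

```bash
python3 -m creep '[[[0,0,0,-0.002,0,0,0],[0,0,0,-0.002,0,0,0]]]'; python3 -c "
from h import *
report()"
```

```text
time_s: 17.12
ee_pos: [667.5, 4.9, 68.4]
eef_rot: [-3.141, 0.002, -0.095]
ft_force: [-6.5, 0.0, 16.6]
grip_width: 10.9
t 17.12 tcp [667.5   4.9  68.4] [-3.141e+00  2.000e-03 -9.500e-02] F [-6.5  0.  16.6]
origin_box [[  0.9 -24.5  50.1]] edge_box [[ 1.2 60.5 50.4]] yaw err -0.0037 nose pitch 0.0034 roll -0.0029 tail z 49.8
```

```bash
python3 -m creep '[[[0,0.0005,0,-0.003,0,0,0],[0,0.0005,0,-0.003,0,0,0]]]'; python3 - <<'E'
from h import *
report()
for n in("side","top"):
    im,d=vision.get_image(n)
    O,R=strip_from_tcp(bot.state());sp=np.array([[-45,-85,4],[45,-85,4],[45,85,4],[-45,85,4]],float)
    a,b,c,e=(230,380,150,300) if n=="side" else (180,400,100,270)
    k=4 if n=="side" else 3.5;big=cv2.resize(im[c:e,a:b],None,fx=k,fy=k,interpolation=cv2.INTER_CUBIC)
    cv2.imwrite(f"pics/{n}7.png",big)
report()
for t in ("cap",): print([(x["xy"],x["conf"]) for x in vision.recognise("side",t)])
E
```

```text
time_s: 17.28
ee_pos: [667.5, 4.8, 68.3]
eef_rot: [-3.14, 0.005, -0.095]
ft_force: [-7.3, -0.4, 21.8]
grip_width: 10.7
t 17.28 tcp [667.5   4.8  68.3] [-3.14   0.005 -0.095] F [-7.3 -0.4 21.8]
origin_box [[  0.8 -24.5  50.1]] edge_box [[ 1.1 60.5 50.5]] yaw err -0.0039 nose pitch 0.0045 roll -0.006 tail z 49.8
t 17.38 tcp [667.5   4.8  68.3] [-3.14   0.005 -0.095] F [-7.8  0.6 20.6]
origin_box [[  0.8 -24.5  50.1]] edge_box [[ 1.1 60.5 50.5]] yaw err -0.0038 nose pitch 0.0046 roll -0.0058 tail z 49.7
[([376.6, 219.0], 0.87), ([342.6, 205.5], 0.74), ([306.0, 270.2], 0.62), ([323.8, 180.9], 0.62)]
```

View pics/side7.png

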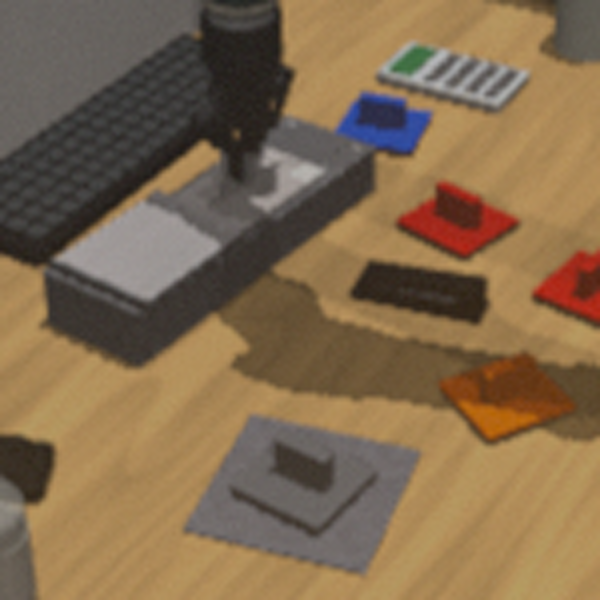

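View pics/top7.png

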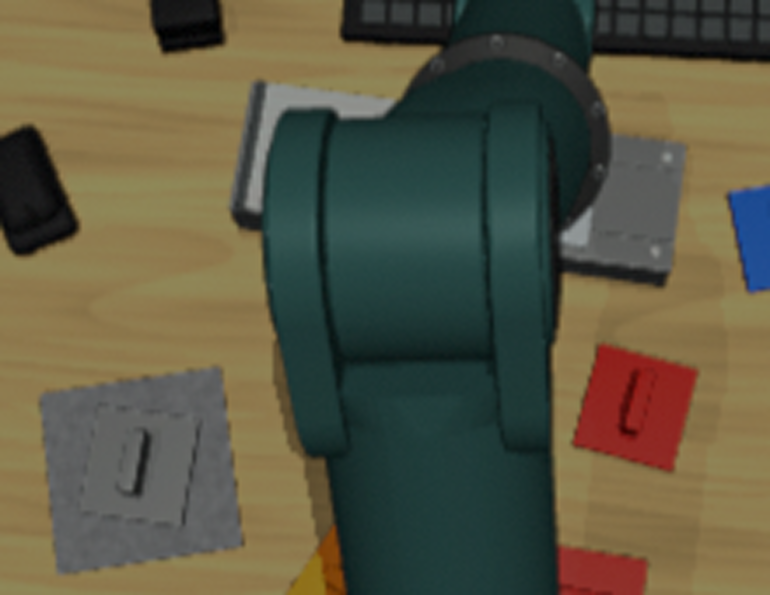

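The side view shows the cap upright in the middle of its mat at crop (300,480). The strip lies flat under the flap, at crop (215,235), with the gripper pressing. I'm handing in.

```bash
python3 -c "
from h import *
report(); print(bot.close_job())"
```

```text
t 17.43 tcp [667.5   4.8  68.4] [-3.14   0.005 -0.095] F [-7.1 -1.4 21. ]
origin_box [[  0.8 -24.5  50.2]] edge_box [[ 1.2 60.5 50.6]] yaw err -0.0038 nose pitch 0.0046 roll -0.0057 tail z 49.8
the job is handed in; nothing more can be done
None
```

I moved the cap onto the mat, slid the strip under the flap up to its stop, and handed the job in at about 17.4 s with the gripper still pressing the strip down. No verdict is reported.

- **Cap:** the last pictures show it upright near the middle of the mat and let go.
- **Strip position:** its plain end is at box y ≈ 60.5 mm, at the stop, where the sideways force rose when it touched. It is about 1 mm off centre, 0.004 rad off square and within 0.01 rad of level. These figures come from the tool pose and my fitted box pose.
- **Pressing:** about 21 N down, with the strip's underside at 50.2 mm, which is deck height. A sideways force of about 7 N remained.
- **Not measured directly:** I inferred that the seal is flush from the strip's height and the push. I judged the flap only by eye, because in the last pictures the arm hid part of it from above.
- **Other objects:** no bystander or look-alike looked moved in the last pictures, though they covered only part of the desk.

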